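# Read the planter's dipstick

## Robot

A 6-joint arm with a two-finger parallel gripper is mounted at the origin on the work surface. World frame = base frame: x ahead of the robot, y to its left, z up, the work surface at z = 0. Lengths are in m, angles in degrees, forces in N, time in s.
With the tool pointing down it reaches from about 0.25 to 0.725 m from the base axis. Payload 9.7 kg.
Tool frame: the origin (TCP) lies between the finger pads; the fingertips stand 17 mm ahead of it and the grasp point (between the pads) lies 2 mm behind it; z points along the fingers, y is the direction in which the jaws open and shut (so a half turn about z gives the same grasp; the last joint's range is limited). The gripper opens to 85 mm and grips with 20 to 120 N. Pads are 22 mm wide; open, the fingers measure 114 mm over their backs; the gripper's body (76 mm by 85 mm) begins 54 mm behind the grasp point. The pads swing forward as they close: fully open they stand 13 mm farther back than shut.
Start: joints at [65.145, 4.979, 10.078, 95.1, 0, 90], TCP at [0.231, 0.499, 0.248] pointing down, gripper open.
Joint ranges: [-179.16, 179.16], [-48.56, 103.87], [-65.8, 70.77], [-126.05, 130.52], [-82.76, 87.17], [-180, 180]. Speed limits (degrees/s): [127.2, 127.2, 147.25, 180, 180, 180].

## Interface

Orientations are given as [roll, pitch, yaw] about the fixed x, y, z axes, in that order (R = Rz(yaw) Ry(pitch) Rx(roll)).
In Python, from workcell import monitor, cams, order gives the robot as it stands. The module is installed in compiled form; this text tells all that it offers.
- The arm moves only by the shell command python3 -m handwheel 'ROWS' [OPENING] [FORCE]. ROWS is JSON, a list of rows, each a list of 6 numbers: the shift along the tool's x, y, z in m, then the turn, a rotation vector about the tool's x, y, z in degrees. In form: [[tx, ty, tz, wx, wy, wz], ...]. A call has exactly 8 rows; each row shifts and turns the commanded pose from where the row before left it, along the tool's axes as they then stand; what a row does not reach is not made up. A row lasts 1/12 s, in which the tool goes at most 41.7 mm and 7.16 degrees, less where a joint would pass 70% of its speed; a pose out of reach is approached as far as the arm can. A call is refused whole if a number of a shift passes 0.0417 or a number of a turn 7.16, either way. A call with a gripper value outside its range is refused whole. OPENING is the opening, from -1 (shut) to 1 (fully open), set as the call begins (- or left out, the last holds). The fingers move at their own pace and stop on an object; FORCE is the grip in N (left out, the last holds). Time passes only in rows, so rows that do not move let the fingers close, or fill a call up. It gives the time, the measured TCP pose, the force and the opening at its end, in the units of the state.
- monitor.get_obs(): the state, without advancing time (a new reading comes with each control period).
- cams.camera(name): name is "scene" or "top"; returns a dict with "img" (480x640x3 uint8, red, green, blue), "depth" (480x640 float32, m along the optical axis (not along the pixel's ray), 0 where there is no reading), "fx", "fy", "cx", "cy" (pixels), "rvec" (rotation vector, rad) and "tvec" (3), from world to camera coordinates, as OpenCV has them. Camera axes: x right, y down, z forward; pixel columns grow to the right and rows downward; lengths in m; the calibration is good to about 2 mm. A picture is of the moment at which its call begins.
- order.job_done(): hands the job in, once; it reports no verdict.
The state is a dict: "time": time; "q": joint angles; "qd": joint speeds; "joint_efforts": joint torques, N m; "ee_pos": TCP position; "tcp_rot": TCP orientation; "wrist_force": force on the tool from outside, world axes, zero at the start; "torque": the same for the moment, N m; "opening": finger opening in m.
Only numpy, scipy, OpenCV 4.12 (cv2) and the standard library are available. Lean on these libraries where they do the work, as an engineer would, in place of code of your own. Each camera call takes 0.05 s, during which the arm holds its last target. There are 200 camera calls.

## Task

Check the water in the white self-watering planter: take the dipstick by its flat wooden grip and draw it gently straight out along its leaning tube, without levering it sideways against the tube, until the whole black ring on the rod stands clear of the tube's mouth with at most 2 cm of bare rod showing below it. The lower end of the dipstick must stay in the tube all the while; finish still holding it there, at rest and in line with the tube, so that it can be read. Leave the pots and the bottle beside the planter alone.

Things in the scene. Friction and masses are not known exactly. Their poses are not given: they have to be found in the camera images.
- tube: Grey plastic tube, 28 mm across, fixed mid-way along the planter. Leans 0.30 rad (17 degrees) from upright, square to the planter's long sides, towards its near side (roughly the robot). Blind bore 14 mm across, 110 mm deep. Origin at the centre of the bore's floor, 50 mm above the table; z runs up along the bore, y is level, along the planter's length.
- planter: White trough 300 mm long (y), 170 mm wide (x), 110 mm high, fixed to the table, filled with soil and succulents that rise to about 125 mm above the table. Origin at the centre of its underside.
- tube_mouth (a point): Centre of the tube's open upper end, 110 mm along the bore from its floor, about 155 mm above the table. Its axes are those of the tube.
- dipstick_grip (a point): Centre of the dipstick's flat wooden grip: a block 16 mm thick along its level y axis, 30 mm wide along x, 45 mm tall along z (z along the rod, out of the tube; axes as the tube's at the start). It starts on the bore's axis 47.5 mm beyond the tube's mouth, its lower face 25 mm from the mouth.
- dipstick: Loose straight steel rod 12 mm in diameter with the grip on top, 180 mm overall, 60 to 130 g. Origin at its foot, which starts on the bore's floor; z along the rod to the grip. Bare rod 135 mm. Black ring mark, flush, from 50 to 60 mm above the foot, hidden at the start; drawn 60 mm, its lower edge is level with the mouth. 1 mm of play all round; slides back if let go.
- ring_low (a point): Point on the rod's axis at the lower edge of the black ring, 50 mm above the foot.
- dipstick_foot (a point): Centre of the lower end face of the rod.
- potted: Bystander: terracotta pot 90 mm across, 75 mm high with a succulent, loose on the table beside the planter. Origin at the centre of its underside, z up.
- paint: Bystander: closed yellow paint bottle 44 mm across, 110 mm high, loose on the table beside the planter. Origin at the centre of its underside, z up.
- dibberpot: Bystander: terracotta pot 80 mm across, 70 mm high, filled with soil, with a wooden dibber stuck in it that rises to 143 mm, loose on the table beside the planter. Origin at the centre of its underside, z up.
Not all that is in view belongs to the job. Of the things like the dipstick, leave any that is pink; of the rest the larger one is meant.

How it is judged (in metres and radians):
On the way:
1. the dipstick is gripped and drawn 20 mm out of the tube (z of ring_low in the frame of tube_mouth above -0.04 m and contact force between the fingers and dipstick above 1 N), for 0.1 s.
At the end, for the whole second after the job is handed in: The black ring's lower edge stands 0 to 20 mm beyond the tube's mouth; the foot is in the bore, the rod within 0.05 rad of its axis; the fingers hold it (over 2 N), it presses on the tube with under 10 N and is at rest (10 mm/s, 0.1 rad/s); pots and bottle upright, within 30 mm of their starts (z of ring_low in the frame of tube_mouth between 0 and 0.02 m and x of dipstick_foot in the frame of tube between -0.004 and 0.004 m and y of dipstick_foot in the frame of tube between -0.004 and 0.004 m and angle between the z axis of dipstick and the z axis of tube, either way round below 0.05 rad and contact force between the fingers and dipstick above 2 N and contact force between dipstick and tube below 10 N and linear speed of dipstick below 0.01 m/s and angular speed of dipstick below 0.1 rad/s and distance of each of potted, paint, dibberpot from where it was at the start of the episode below 0.03 m and angle between each of potted, paint, dibberpot's own z axis and vertical below 0.2 rad); the arm keeps its last pose, push and grip.
It fails at once if the dipstick comes out of the tube, or nearly (less than 15 mm of it left in) (z of dipstick_foot in the frame of tube_mouth above -0.015 m).
It fails at once if the dipstick is forced against the tube with more than 25 N (contact force between dipstick and tube above 25 N).
It fails at once if a pot or the bottle beside the planter is knocked (moved 30 mm or tipped) (distance of any of potted, paint, dibberpot from where it was at the start of the episode above 0.03 m or angle between any of potted, paint, dibberpot's own z axis and vertical above 0.4 rad).
It also fails if it takes over 29 s, if anything falls off the work surface, if the arm or the gripper's body presses on something with over 40 N, if the wrist force passes 120 N, or if a joint passes its speed limit or range.

## Working session

There is one attempt and no reset: what is moved stays moved. The work goes in short steps, Python scripts to look and compute and a shell command to move; the robot and the scene stay as the last step left them, time stands still between calls to the robot, and variables do not carry over. Pictures are saved under pics/ and viewed, about 8 in all and at most 12, crops included, and the job is handed in when it is done.

```bash
mkdir -p pics; cat > h.py <<'E'
import numpy as np, cv2
from workcell import monitor, cams, order
def grab(n,tag):
    c=cams.camera(n); cv2.imwrite(f'pics/{tag}.png',c['img'][:,:,::-1]); np.savez(f'{tag}.npz',**c); return c
def pts(c):
    R=cv2.Rodrigues(np.array(c['rvec'],float))[0]; t=np.array(c['tvec'],float).ravel()
    d=c['depth']; v,u=np.mgrid[:480,:640]
    P=np.stack([(u-c['cx'])/c['fx']*d,(v-c['cy'])/c['fy']*d,d],-1)
    return (P-t)@R
E
python3 - <<'E'
from h import *
a=grab('scene','s0');b=grab('top','t0')
cv2.imwrite('pics/both0.png',cv2.resize(np.vstack([a['img'],b['img']])[:,:,::-1],(400,600)))
print(monitor.get_obs())
for c in(a,b):
    R=cv2.Rodrigues(np.array(c['rvec'],float))[0];print(-R.T@np.array(c['tvec']).ravel(),R[2],c['fx'])
E
```

```text
{'time': 0.1, 'q': array([6.51455419e+01, 5.00636983e+00, 1.00402839e+01, 9.51003114e+01,
       2.13414635e-03, 9.00007208e+01]), 'qd': array([ 0.10966117, -0.08163794,  0.13997751,  0.09620014, -0.01515537,
        0.03200093]), 'joint_efforts': array([ 3.75203999e-04, -5.21565020e+01,  4.65651798e+01,  1.60373625e-02,
       -4.50658877e-05,  1.42741166e-05]), 'ee_pos': array([0.23108594, 0.49889372, 0.24768066]), 'tcp_rot': array([-1.79933603e+02, -2.13330957e-03,  1.55144819e+02]), 'wrist_force': array([-0.52036456,  0.24855415,  0.40442644]), 'torque': array([-0.00515441, -0.01705471, -0.01512315]), 'opening': 0.08561569492537753}
[1.15863392 0.38758772 0.61654726] [-0.72352134 -0.40713647 -0.55745562] 474.98313242623624
[0.47033111 0.06203883 0.97527433] [ 0.11084263 -0.01248189 -0.99375959] 471.01187612434
```

View pics/s0.png

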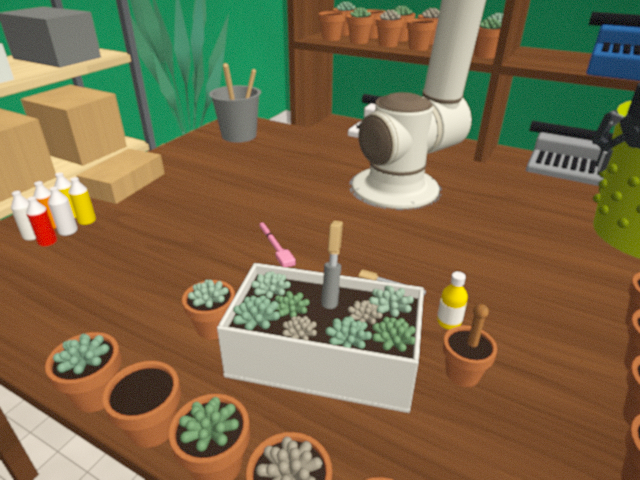

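View pics/t0.png

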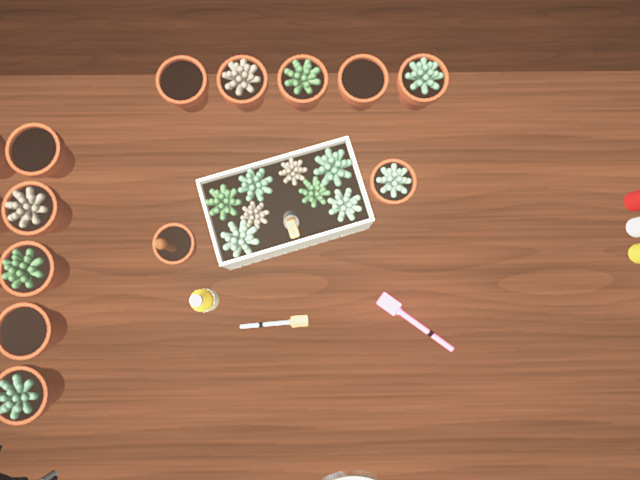

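The dipstick candidates are:
- the one standing in the grey tube: top (291,226), scene (335,240)
- a small wooden-gripped one lying on the table: top (275,323), scene (370,275)
- a pink one: top (415,320), scene (278,245)

The one in the tube fits, because it isn't pink and it is the larger of the other two. Next I'll measure it and confirm in a crop.

```bash
cat > m.py <<'E'
from h import *
import sys
def wood(c,box):
    h=cv2.cvtColor(c['img'],cv2.COLOR_RGB2HSV); m=np.zeros((480,640),bool); x0,x1,y0,y1=box
    m[y0:y1,x0:x1]=True
    return m&(h[...,0]>=10)&(h[...,0]<=26)&(h[...,1]>50)&(h[...,2]>130)
if __name__=='__main__':
    a=dict(np.load('s0.npz'));b=dict(np.load('t0.npz'))
    PA,PB=pts(a),pts(b)
    h=cv2.cvtColor(b['img'],cv2.COLOR_RGB2HSV)
    w=(h[...,1]<45)&(h[...,2]>170)&(abs(PB[...,2]-.11)<.006); w[:, :180]=0;w[:,390:]=0;w[:120]=0;w[280:]=0
    r=cv2.minAreaRect(PB[w][:,:2].astype(np.float32)*1000); print('planter',r,w.sum()); print(cv2.boxPoints(r))
    for n,P,c,box in(('scene',PA,a,(320,350,215,260)),('top',PB,b,(280,305,212,245))):
        m=wood(c,box)&(P[...,2]>.155)
        q=P[m]; print(n,m.sum(),q.mean(0),q.min(0),q.max(0),np.argwhere(m).mean(0)[::-1])
        np.save('g_'+n,q)
    # tube grey
    for n,P,c,box in(('scene',PA,a,(315,350,255,310)),):
        h=cv2.cvtColor(c['img'],cv2.COLOR_RGB2HSV)
        x0,x1,y0,y1=box
        for y in range(y0,y1,5):
            k=[x for x in range(x0,x1) if h[y,x,1]<60 and 60<h[y,x,2]<200]
            print(y,(k[0],k[-1],P[y,k[len(k)//2]].round(3)) if k else 0)
    ca=cv2.resize(a['img'][205:325,290:390],(500,600),interpolation=2);cb=cv2.resize(b['img'][200:272,264:300+0],(300,600),interpolation=2)
    cv2.imwrite('pics/crop0.png',np.hstack([ca,cb])[:,:,::-1])
E
python3 m.py
```

```text
planter ((650.59130859375, 123.23286437988281), (170.89141845703125, 299.45306396484375), 15.939618110656738) 3652
[[527.3123    243.73721  ]
 [609.5494    -44.202393 ]
 [773.8703      2.7285156]
 [691.63324   290.66812  ]]
scene 393 [0.59895971 0.11143822 0.20820707] [0.56600319 0.09310035 0.17117636] [1.15863392 0.38758772 0.61654726] [334.92366412 237.17811705]
top 66 [0.58766784 0.10242011 0.21645907] [0.56531889 0.0929741  0.19153   ] [0.60244421 0.11539015 0.22717716] [293.13636364 223.39393939]
255 (330, 337, array([0.598, 0.11 , 0.173]))
260 (330, 337, array([0.598, 0.111, 0.164]))
265 (325, 340, array([0.603, 0.112, 0.157]))
270 (325, 340, array([0.612, 0.116, 0.154]))
275 (315, 342, array([0.615, 0.116, 0.146]))
280 (315, 349, array([0.617, 0.117, 0.138]))
285 (322, 349, array([0.614, 0.123, 0.127]))
290 (322, 339, array([0.622, 0.118, 0.121]))
295 (321, 338, array([0.625, 0.118, 0.112]))
300 (321, 338, array([0.628, 0.12 , 0.105]))
305 (322, 337, array([0.628, 0.121, 0.095]))
```

View pics/crop0.png

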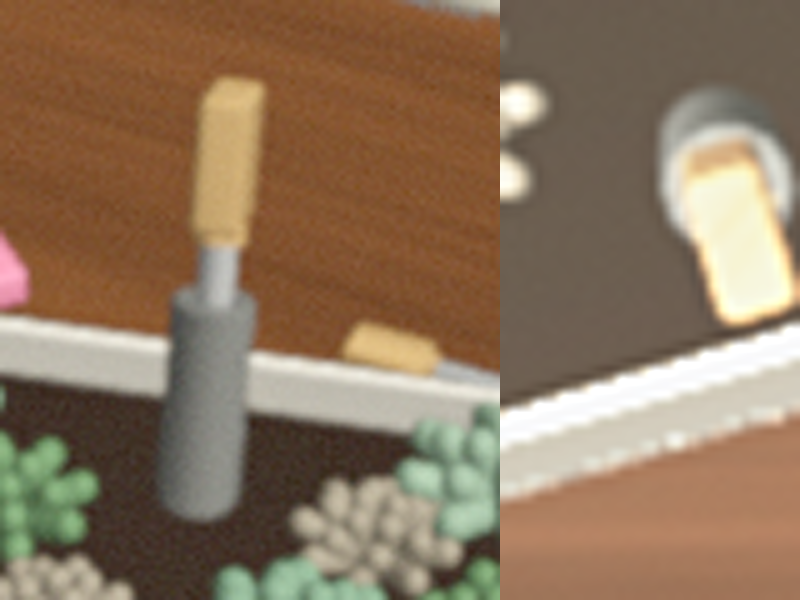

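The crop confirms it: the large wooden-gripped rod stands in the grey tube, and the small one lies loose behind the rim. Next I need the exact grip centre.

```bash
cat > fr.py <<'E'
from h import *
from scipy.spatial.transform import Rotation as Ro
yt=np.array([-.2746,.9615,0]);yt/=np.linalg.norm(yt);xp=np.array([yt[1],-yt[0],0])
zt=np.cos(.3)*np.array([0,0,1])-np.sin(.3)*xp; xt=np.cross(yt,zt)
RT=np.stack([xt,yt,zt],1)          # tube axes in columns
Rg=np.stack([-xt,yt,-zt],1)        # wanted tool axes
def togo(goal):                    # shift & turn left, in present tool axes
    o=monitor.get_obs(); R=Ro.from_euler('xyz',o['tcp_rot'],degrees=True)
    print('t',round(o['time'],2),'pos',o['ee_pos'].round(4),'F',o['wrist_force'].round(1),'M',o['torque'].round(2),'open',round(o['opening'],4))
    print('shift mm (tool)',(R.inv().apply(goal-o['ee_pos'])*1000).round(1),'goal-axes',((goal-o['ee_pos'])@Rg*1000).round(1),'rotvec',(R.inv()*Ro.from_matrix(Rg)).as_rotvec(degrees=True).round(2))
E
python3 - <<'E'
from fr import *
from m import wood
pc=np.array([.6506,.1232,0])
a=dict(np.load('s0.npz'));b=dict(np.load('t0.npz'))
# image silhouette of grip: rays through mask extents in each view -> plane constraints
for n,c,box in(('scene',a,(315,355,210,262)),('top',b,(280,305,212,245))):
    P=pts(c); m=wood(c,box); 
    Q=P[m];Q=Q[(Q[:,2]>.16)&(Q[:,2]<.25)]; L=(Q-pc)@RT
    print(n,len(L),'pct1,5,50,95,99'); print((np.percentile(L,[1,5,25,50,75,95,99],axis=0)*1000).round(1))
    # tube pts
    h=cv2.cvtColor(c['img'],cv2.COLOR_RGB2HSV)
    M=(h[...,1]<50)&(h[...,2]>50)&(P[...,2]>.10)&(P[...,2]<.18)&(np.linalg.norm(P[...,:2]-[.605,.112],axis=-1)<.035)
    L=(P[M]-pc)@RT
    for z0 in range(100,190,10):
        k=L[(L[:,2]>z0/1e3)&(L[:,2]<(z0+10)/1e3)]*1000
        if len(k)>4: print(z0,len(k),'x',np.percentile(k[:,0],[3,50,97]).round(1),'y',np.percentile(k[:,1],[3,50,97]).round(1))
# predicted with tube exactly midway: project grip centroid
def proj(c,X): return cv2.projectPoints(np.array([X]),c['rvec'],c['tvec'],np.array([[c['fx'],0,c['cx']],[0,c['fy'],c['cy']],[0,0,1.]]),None)[0].ravel()
foot=lambda x:pc+xp*x+[0,0,.05]
for x in(-.02,-.01,0,.01):
    print(x,[proj(c,foot(x)+zt*.1575).round(1) for c in(a,b)],[proj(c,foot(x)+zt*.18).round(1) for c in(a,b)],foot(x)+zt*.1575)
E
```

```text
scene 389 pct1,5,50,95,99
[[-18.4  -7.4 183. ]
 [-13.7  -6.5 186.6]
 [  1.2  -2.4 199.4]
 [  7.2   2.  213. ]
 [  8.4   6.5 226.4]
 [  9.6   8.1 233.8]
 [ 10.7   8.4 234.3]]
100 66 x [-1.7  6.8 10.3] y [-11.2   1.5  13. ]
110 100 x [-3.2  6.3 10.1] y [-12.8   2.1  13.4]
120 94 x [-44.3   6.7  10.2] y [-10.8   3.3  13.1]
130 100 x [-3.9  6.   9.6] y [-12.6   2.1  13.7]
140 93 x [-1.1  6.5  9.9] y [-11.1   1.4  13.3]
150 89 x [-0.7  6.4 10. ] y [-9.9  2.7 13. ]
160 108 x [-9.4  0.8  9.2] y [-10.4   1.6  12.5]
170 39 x [-4.8 -2.   1.2] y [-4.8  0.8  5.3]
180 8 x [-4.4 -1.1  1. ] y [-2.6  1.9  4.5]
top 66 pct1,5,50,95,99
[[-21.1  -7.8 199.7]
 [-20.   -7.4 204.9]
 [ -5.6  -6.3 220.9]
 [  6.4  -4.5 231.4]
 [  8.7   0.6 233.3]
 [  9.1   5.5 235.2]
 [  9.3   7.2 236.1]]
110 12 x [3.1 8.1 9.6] y [-11.4  -1.9   9.3]
120 18 x [-45.  -44.    9.3] y [-8.7 -0.3 10.8]
130 8 x [-44.5   5.7   8.6] y [-9.6  3.8 10. ]
140 11 x [4.3 8.1 9.4] y [-11.3  -3.7   7.4]
150 10 x [-5.4  5.2  9.4] y [-13.3  -4.1  10.1]
160 63 x [-11.3  -0.3   8.9] y [-13.1  -3.3  12.4]
-0.02 [array([334.7, 236.6]), array([292.1, 225.5])] [array([335.8, 223. ]), array([292.5, 227.4])] [0.58661393 0.10492587 0.2004655 ]
-0.01 [array([333.4, 239.9]), array([290.4, 219.8])] [array([334.6, 226.2]), array([290.8, 221.5])] [0.59622947 0.10767202 0.2004655 ]
0 [array([332.2, 243.3]), array([288.8, 214.1])] [array([333.3, 229.5]), array([289.1, 215.7])] [0.60584501 0.11041818 0.2004655 ]
0.01 [array([330.9, 246.8]), array([287.1, 208.4])] [array([332. , 232.9]), array([287.3, 209.9])] [0.61546055 0.11316433 0.2004655 ]
```

```bash
cat >> fr.py <<'E'
grip=np.array([.6506,.1232,0])+RT@np.array([-.0049,.0004,.2115])
tcp0=grip-.002*zt
hover=tcp0+.08*zt
E
python3 -c "
from fr import *
print(grip,tcp0);togo(hover)"
```

```text
[0.58588942 0.10513495 0.20060562] [0.58645773 0.10529726 0.19869495]
t 0.1 pos [0.2311 0.4989 0.2477] F [-0.5  0.2  0.4] M [-0.01 -0.02 -0.02] open 0.0856
shift mm (tool) [-470.  -223.2  -27.2] goal-axes [-208.7 -476.1   35.8] rotvec [ -6.18 -16.48 -40.47]
```

```bash
python3 -m handwheel '[[0,0,-0.01,-0.77,-2.06,-5.06],[0,0,-0.01,-0.77,-2.06,-5.06],[0,0,0,-0.77,-2.06,-5.06],[0,0,0,-0.77,-2.06,-5.06],[0,0,0,-0.77,-2.06,-5.06],[0,0,0,-0.77,-2.06,-5.06],[0,0,0,-0.77,-2.06,-5.06],[0,0,0,-0.77,-2.06,-5.06]]' 1 30
python3 -c "
from fr import *
togo(hover)"
```

```text
time: 0.77
ee_pos: [0.2307, 0.499, 0.2678]
tcp_rot: [-179.9, 17.3, -163.8]
wrist_force: [0.3, 0.1, -0.1]
opening: 0.0853
t 0.77 pos [0.2307 0.499  0.2678] F [ 0.3  0.1 -0.1] M [-0.02  0.28  0.02] open 0.0853
shift mm (tool) [-200.8 -477.2   55.5] goal-axes [-203.1 -476.3   55.2] rotvec [0.02 0.11 0.26]
```

```bash
python3 -m handwheel '[[-0.0125,-0.03,0.0035,0,0,0],[-0.0125,-0.03,0.0035,0,0,0],[-0.0125,-0.03,0.0035,0,0,0],[-0.0125,-0.03,0.0035,0,0,0],[-0.0125,-0.03,0.0035,0,0,0],[-0.0125,-0.03,0.0035,0,0,0],[-0.0125,-0.03,0.0035,0,0,0],[-0.0125,-0.03,0.0035,0,0,0]]'
python3 -m handwheel '[[-0.0125,-0.03,0.0035,0,0,0],[-0.0125,-0.03,0.0035,0,0,0],[-0.0125,-0.03,0.0035,0,0,0],[-0.0125,-0.03,0.0035,0,0,0],[-0.0125,-0.03,0.0035,0,0,0],[-0.0125,-0.03,0.0035,0,0,0],[-0.0125,-0.02,0.0035,0,0,0],[-0.0125,-0.01,0,0,0,0]]'
python3 -c "
from fr import *
togo(hover)"
```

```text
time: 1.43
ee_pos: [0.3971, 0.2954, 0.2709]
tcp_rot: [180.0, 17.2, -164.0]
wrist_force: [0.2, 0.9, -0.1]
opening: 0.0854
time: 2.1
ee_pos: [0.5539, 0.1206, 0.2761]
tcp_rot: [180.0, 17.1, -164.2]
wrist_force: [-0.3, 0.5, -0.7]
opening: 0.0854
t 2.1 pos [0.5539 0.1206 0.2761] F [-0.3  0.5 -0.7] M [-0.06  0.23 -0.03] open 0.0854
shift mm (tool) [ -3.1 -23.7   2. ] goal-axes [ -3.  -23.7   2. ] rotvec [-0.03 -0.05 -0.13]
```

```bash
python3 -m handwheel '[[-0.001,-0.012,0,0,0,0],[-0.001,-0.0117,0,0,0,0],[-0.001,0,0.002,0,0,0],[0,0,0.008,0,0,0],[0,0,0.015,0,0,0],[0,0,0.015,0,0,0],[0,0,0,0,0,0],[0,0,0,0,0,0]]' -0.2
python3 - <<'E'
from fr import *
togo(tcp0)
a=grab('scene','s1');b=grab('top','t1')
x=cv2.resize(a['img'][120:320,250:410],(480,600),interpolation=2)
y=cv2.resize(b['img'][160:280,250:314],(320,600),interpolation=2)
cv2.imwrite('pics/c1.png',np.hstack([x,y])[:,:,::-1])
E
```

```text
time: 2.77
ee_pos: [0.5728, 0.105, 0.2388]
tcp_rot: [179.9, 17.1, -164.0]
wrist_force: [0.1, 0.3, -0.6]
opening: 0.0341
t 2.77 pos [0.5728 0.105  0.2388] F [ 0.1  0.3 -0.6] M [-0.03  0.22  0.03] open 0.0341
shift mm (tool) [-0.9 -3.5 42.2] goal-axes [-0.8 -3.5 42.2] rotvec [ 0.06 -0.07  0.05]
```

View pics/c1.png

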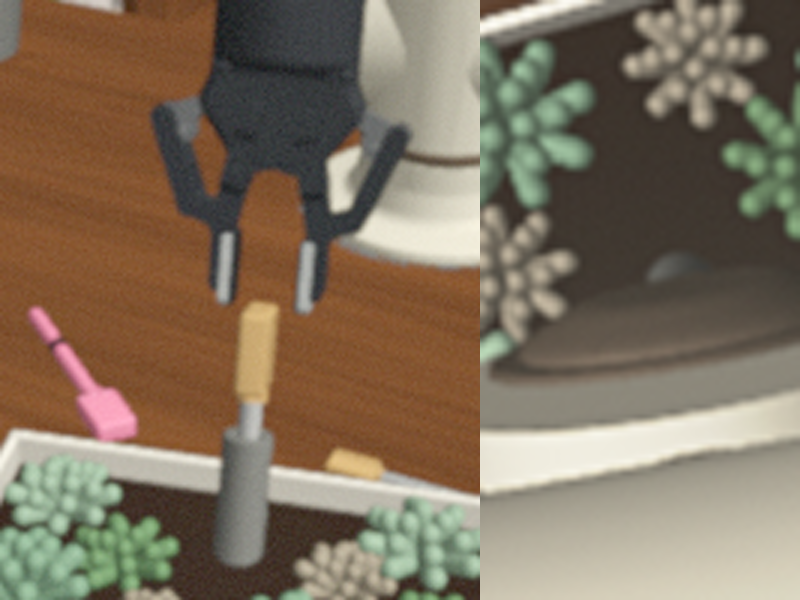

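The scene crop shows the open pads (jaw gap about 233–300 px) straddling the grip (240–275). The top view is blocked by the gripper. I still need 3.5 mm towards −y and 42 mm down.

```bash
python3 -m handwheel '[[-0.001,-0.0035,0,0,0,0],[0,0,0,0,0,0],[0,0,0.007,0,0,0],[0,0,0.01,0,0,0],[0,0,0.01,0,0,0],[0,0,0.01,0,0,0],[0,0,0.005,0,0,0],[0,0,0,0,0,0]]'
python3 - <<'E'
from fr import *
togo(tcp0)
a=grab('scene','s2')
P=pts(a); h=cv2.cvtColor(a['img'],cv2.COLOR_RGB2HSV)
L=(P-grip)@RT*1000
near=(abs(L[...,0])<30)&(abs(L[...,1])<35)&(L[...,2]>-22)&(L[...,2]<15)
w=near&(h[...,0]>=10)&(h[...,0]<=26)&(h[...,1]>50)&(h[...,2]>130)
f=near&(h[...,1]<60)
for z in range(-20,15,5):
    k=(L[...,2]>=z)&(L[...,2]<z+5)
    g=L[k&w];q=L[k&f]; l=q[q[:,1]<0];r=q[q[:,1]>0]
    e=lambda s,i:np.percentile(s[:,i],[5,95]).round(1) if len(s)>3 else None
    print(z,'wood y',e(g,1),'x',e(g,0),'| L y',e(l,1),'x',e(l,0),'| R y',e(r,1),'x',e(r,0))
x=cv2.resize(a['img'][180:300,285:385],(500,600),interpolation=2)
cv2.imwrite('pics/c2.png',x[:,:,::-1])
E
```

```text
time: 3.53
ee_pos: [0.587, 0.1047, 0.1975]
tcp_rot: [179.9, 17.1, -164.1]
wrist_force: [-0.1, -0.6, 0.1]
opening: 0.0338
t 3.53 pos [0.587  0.1047 0.1975] F [-0.1 -0.6  0.1] M [-0.15  0.28  0.02] open 0.0338
shift mm (tool) [ 0.   0.7 -1.2] goal-axes [ 0.   0.7 -1.2] rotvec [ 0.05 -0.14 -0.01]
-20 wood y [-7.4  7.7] x [-4.4 14.5] | L y [-25.  -19.2] x [7.1 9.3] | R y [15.9 22.3] x [-2.  10.2]
-15 wood y [-6.   7.7] x [-9. 15.] | L y [-29. -19.] x [-0.5 10.8] | R y [15.7 23.5] x [ 5.8 10.9]
-10 wood y [-6.8  7.7] x [-0.8 15.3] | L y [-29.1 -18.8] x [ 2.3 10.4] | R y [17.  27.2] x [ 5.8 11.4]
-5 wood y [-6.9  7.9] x [-2.5 15.3] | L y [-29.9 -18.8] x [ 2.4 11.3] | R y [16.6 28. ] x [ 4.4 11. ]
0 wood y [-7.6  7.8] x [-11.2  15.4] | L y [-30.4 -18.8] x [ 2.5 11.2] | R y [16.2 28. ] x [ 4.5 11.2]
5 wood y [-6.3  7.8] x [-7.7 14.1] | L y [-30.5 -18.7] x [ 0.8 10.7] | R y [15.8 28. ] x [ 4.1 10.7]
10 wood y [-6.7  7.6] x [-6.2 15.6] | L y [-30.8 -18.4] x [ 1.9 10.8] | R y [17.3 28.3] x [ 4.5 10.7]
```

View pics/c2.png

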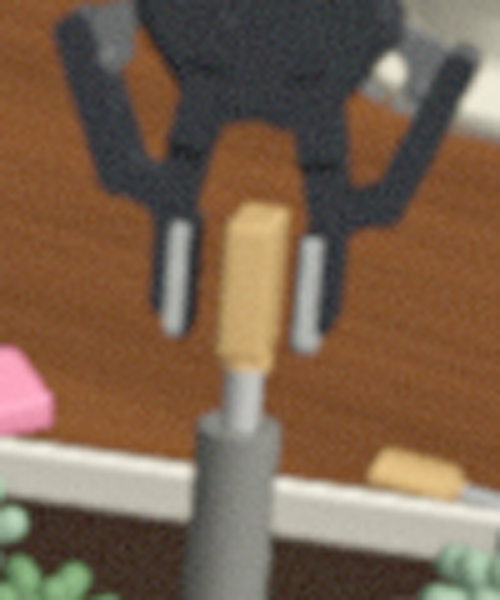

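The crop shows the pads on both sides of the grip, with gap centre about 1.3 mm towards −y of the grip. I'll shift y by +1.3 mm and close gently.

```bash
python3 -m handwheel '[[0,0.0013,-0.001,0,0,0],[0,0,0,0,0,0],[0,0,0,0,0,0],[0,0,0,0,0,0],[0,0,0,0,0,0],[0,0,0,0,0,0],[0,0,0,0,0,0],[0,0,0,0,0,0]]' -0.5 25
python3 -c "
from fr import *
togo(tcp0)"
python3 -m handwheel '[[0,0,0,0,0,0],[0,0,0,0,0,0],[0,0,0,0,0,0],[0,0,0,0,0,0],[0,0,0,0,0,0],[0,0,0,0,0,0],[0,0,0,0,0,0],[0,0,0,0,0,0]]' -0.8 25
python3 -c "
from fr import *
togo(tcp0)"
```

```text
time: 4.25
ee_pos: [0.5869, 0.1059, 0.201]
tcp_rot: [180.0, 17.2, -164.1]
wrist_force: [0.3, 0.1, 0.8]
opening: 0.021
t 4.25 pos [0.5869 0.1059 0.201 ] F [0.3 0.1 0.8] M [-0.05  0.24  0.01] open 0.021
shift mm (tool) [ 1.2 -0.4  2. ] goal-axes [ 1.2 -0.4  2. ] rotvec [ 0.03  0.04 -0.01]
time: 4.92
ee_pos: [0.5869, 0.1059, 0.201]
tcp_rot: [180.0, 17.2, -164.1]
wrist_force: [-0.7, -0.0, 1.6]
opening: 0.0153
t 4.92 pos [0.5869 0.1059 0.201 ] F [-0.7 -0.   1.6] M [-0.07  0.35 -0.  ] open 0.0153
shift mm (tool) [ 1.2 -0.5  2. ] goal-axes [ 1.2 -0.5  2. ] rotvec [ 0.03  0.04 -0.  ]
```

Gripped at 15.3 mm opening with almost no side force. Now I'll draw slowly and watch the forces.

```bash
python3 -m handwheel '[[0,0,-0.001,0,0,0],[0,0,-0.002,0,0,0],[0,0,-0.003,0,0,0],[0,0,-0.003,0,0,0],[0,0,-0.003,0,0,0],[0,0,-0.002,0,0,0],[0,0,-0.001,0,0,0],[0,0,0,0,0,0]]'
python3 - <<'E'
from fr import *
togo(tcp0); print(monitor.get_obs()['wrist_force']@RT)
a=grab('scene','s3')
P=pts(a); m=cv2.cvtColor(a['img'],cv2.COLOR_RGB2HSV)
L=(P-grip)@RT*1000
w=(abs(L[...,0])<30)&(abs(L[...,1])<20)&(L[...,2]>-22)&(L[...,2]<60)&(m[...,0]>=10)&(m[...,0]<=26)&(m[...,1]>50)&(m[...,2]>130)
print(np.percentile(L[w],[2,50,98],axis=0).round(1))
E
```

```text
time: 5.58
ee_pos: [0.5826, 0.1047, 0.2156]
tcp_rot: [180.0, 17.2, -164.1]
wrist_force: [-0.1, 0.4, -1.2]
opening: 0.0153
t 5.58 pos [0.5826 0.1047 0.2156] F [-0.1  0.4 -1.2] M [-0.05  0.31 -0.02] open 0.0153
shift mm (tool) [ 1.3 -0.5 17.3] goal-axes [ 1.3 -0.4 17.3] rotvec [ 0.03  0.05 -0.01]
[-0.36990627  0.43208773 -1.15872158]
[[ -6.7  -8.5 -11.3]
 [ 12.6   0.5  16.7]
 [ 15.2   7.8  38. ]]
```

```bash
python3 -m handwheel '[[0,0,-0.002,0,0,0],[0,0,-0.004,0,0,0],[0,0,-0.004,0,0,0],[0,0,-0.004,0,0,0],[0,0,-0.004,0,0,0],[0,0,-0.004,0,0,0],[0,0,-0.002,0,0,0],[0,0,-0.001,0,0,0]]'
python3 -c "
from fr import *
togo(tcp0); print(monitor.get_obs()['wrist_force']@RT)"
```

```text
time: 6.3
ee_pos: [0.5755, 0.1026, 0.2398]
tcp_rot: [180.0, 17.3, -164.1]
wrist_force: [0.2, 1.2, -0.7]
opening: 0.0158
t 6.3 pos [0.5755 0.1026 0.2398] F [ 0.2  1.2 -0.7] M [-0.06  0.3   0.02] open 0.0158
shift mm (tool) [ 1.4 -0.5 42.6] goal-axes [ 1.4 -0.4 42.6] rotvec [ 0.02  0.08 -0.  ]
[ 0.35299799  1.11644538 -0.81045764]
```

```bash
python3 -m handwheel '[[0,0,-0.002,0,0,0],[0,0,-0.004,0,0,0],[0,0,-0.005,0,0,0],[0,0,-0.005,0,0,0],[0,0,-0.005,0,0,0],[0,0,-0.005,0,0,0],[0,0,-0.003,0,0,0],[0,0,-0.001,0,0,0]]'
python3 -m handwheel '[[0,0,0,0,0,0],[0,0,0,0,0,0],[0,0,0,0,0,0],[0,0,0,0,0,0],[0,0,0,0,0,0],[0,0,0,0,0,0],[0,0,0,0,0,0],[0,0,0,0,0,0]]'
python3 - <<'E'
from fr import *
togo(tcp0); print(monitor.get_obs()['wrist_force']@RT)
a=grab('scene','s4'); c=a
P=pts(a); m=cv2.cvtColor(a['img'],cv2.COLOR_RGB2HSV)
L=(P-grip)@RT*1000
w=(abs(L[...,0])<30)&(abs(L[...,1])<20)&(L[...,2]>0)&(L[...,2]<110)&(m[...,0]>=10)&(m[...,0]<=26)&(m[...,1]>50)&(m[...,2]>130)
print(np.percentile(L[w],[2,50,98],axis=0).round(1))
# along the axis in the image: brightness
K=np.array([[c['fx'],0,c['cx']],[0,c['fy'],c['cy']],[0,0,1.]])
z=np.arange(-60,35,2.5); p=cv2.projectPoints(np.array([grip+zt*k/1e3 for k in z]),c['rvec'],c['tvec'],K,None)[0][:,0]
g=cv2.cvtColor(a['img'],cv2.COLOR_RGB2GRAY)
print([(k+47.5,int(cv2.getRectSubPix(g,(1,1),tuple(map(float,q)))[0,0])) for k,q in zip(z,p)])
cv2.imwrite('pics/c4.png',cv2.resize(a['img'][150:300,275:400],(500,600),interpolation=2)[:,:,::-1])
E
```

```text
time: 6.97
ee_pos: [0.567, 0.1001, 0.2687]
tcp_rot: [180.0, 17.3, -164.1]
wrist_force: [0.5, 0.2, -0.7]
opening: 0.0158
time: 7.63
ee_pos: [0.567, 0.1002, 0.2678]
tcp_rot: [180.0, 17.2, -164.1]
wrist_force: [0.1, 0.3, -1.6]
opening: 0.0155
t 7.63 pos [0.567  0.1002 0.2678] F [ 0.1  0.3 -1.6] M [-0.12  0.34  0.  ] open 0.0155
shift mm (tool) [ 1.2 -0.5 72. ] goal-axes [ 1.2 -0.4 72. ] rotvec [ 0.03  0.04 -0.  ]
[-0.32950252  0.24755666 -1.52782042]
[[-6.3 -8.5 43.4]
 [12.4  0.2 70.5]
 [15.3  7.9 92.4]]
[(np.float64(-12.5), 130), (np.float64(-10.0), 127), (np.float64(-7.5), 131), (np.float64(-5.0), 150), (np.float64(-2.5), 171), (np.float64(0.0), 187), (np.float64(2.5), 186), (np.float64(5.0), 185), (np.float64(7.5), 162), (np.float64(10.0), 79), (np.float64(12.5), 31), (np.float64(15.0), 53), (np.float64(17.5), 127), (np.float64(20.0), 179), (np.float64(22.5), 188), (np.float64(25.0), 184), (np.float64(27.5), 184), (np.float64(30.0), 185), (np.float64(32.5), 183), (np.float64(35.0), 185), (np.float64(37.5), 184), (np.float64(40.0), 183), (np.float64(42.5), 185), (np.float64(45.0), 183), (np.float64(47.5), 185), (np.float64(50.0), 184), (np.float64(52.5), 183), (np.float64(55.0), 181), (np.float64(57.5), 183), (np.float64(60.0), 183), (np.float64(62.5), 183), (np.float64(65.0), 180), (np.float64(67.5), 183), (np.float64(70.0), 181), (np.float64(72.5), 180), (np.float64(75.0), 179), (np.float64(77.5), 181), (np.float64(80.0), 181)]
```

View pics/c4.png

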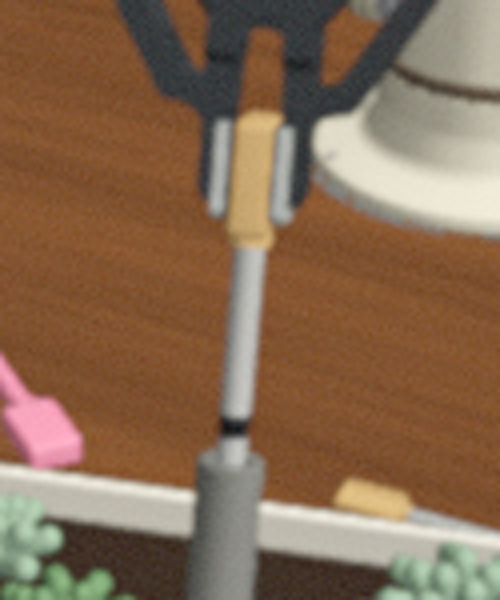

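The crop shows the whole black ring at (235,426), clear of the mouth at (232,460), with about 9–10 mm of bare rod below it. The arm is at rest, the forces are small, and the rod is in line. Handing in.

```bash
python3 -c "
from fr import *
togo(tcp0); print(order.job_done())"
```

```text
t 7.68 pos [0.5669 0.1002 0.2678] F [ 0.2 -1.2 -0.2] M [-0.16  0.31  0.02] open 0.0152
shift mm (tool) [ 1.2 -0.5 71.9] goal-axes [ 1.1 -0.4 71.9] rotvec [ 0.03  0.03 -0.  ]
the job is handed in; nothing more can be done
None
```

I gripped the larger, non-pink dipstick by its wooden grip and drew it about 70 mm straight out along the tube. I handed the job in at 7.7 s with the arm still holding it.

- **Ring:** the last picture shows the whole black ring clear of the mouth, with about 9–10 mm of bare rod below it. The arm's travel (69.9 mm) and the grip's top edge in the depth image (moved about 70 mm) agree.
- **Alignment and forces:** the tool was within 0.1° of the tube axis I measured. The wrist force stayed under about 2 N in every reading, and the fingers held at about 15 mm opening.
- **Not checked:** I had no direct reading of the force between the rod and the tube. I also didn't measure the pots and bottle at the end. My path passed above them, and I saw no sign of contact.

No check failed. The only correction was a 1.3 mm sideways shift before closing, because the jaws were slightly off-centre on the grip.

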